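Unlock the braid-cuff tray and tip the cuffs into one corner

TASK

Swing the cam lever on the tray's stand all the way round to its stop so that the tray is free, then lift the steel tray by its handle well clear of the stand and everything else, keeping all three brass braid cuffs in it. Tilt it so that the cuffs all slide together into the tray's near corner on the trinket box's side (of the two corners on the robot's side, the one nearest the round ceramic trinket box), and finish holding it up, still and tilted with that corner lowest, the cuffs bunched there. Leave the lever open and do not disturb the other things on the counter.

Things in the scene. Friction and masses are not known exactly. Their poses are not given: they have to be found in the camera images.
- stand: Dark wooden stand fixed to the counter, a plate 190 x 200 mm, 12 mm thick, with low rims (top 20 mm above the counter) around the tray's -x, +x and -y sides. Origin: on the counter, under the middle of the tray's place. Its -x side faces the robot (within about 20 degrees); the cam lever is on its +y side. Trinket box and canister stand one on its +y, one on its -y side; which is where varies
- lever (a joint): Steel cam lever turning level on a vertical pin at the stand's +y side. 0 = locked (its nose lies over the foot flange of the tray, so the tray cannot be lifted), 1.57 rad = its open stop. It grows as the lever turns clockwise seen from above. It takes about 1 N at the knob and stays where it is left
- lever_knob (a point): Middle of the upright black knob at the lever's free end (a round post 14 mm across, standing 42 mm up from the lever arm, its top 68 mm above the counter); this point is 52 mm above the counter. The arm below it is 8 mm thick, its top 27 mm above the counter, 12 mm wide
- lever_pivot (a point): Point on the lever's vertical turning axis, at the same height as lever_knob; the knob runs on a circle of 65 mm radius about it
- tray: Loose open steel tray of 0.3 kg standing in the stand: 160 (x) x 120 (y) mm outside, walls 45 mm high, walls and floor 4 mm thick, slippery inside, with an arched carrying handle. Origin: centre of its underside, z up. Axes parallel to the stand's. On its +y side a foot flange 4 mm thick sticks out 20 mm
- tray_grip (a point): Centre of the handle's grip bar, 110 mm above the tray's underside, over the tray's middle; axes are the tray's. The bar runs along the tray's y, 132 mm long, 12 mm thick (x) and 18 mm tall (z); its two uprights at the ends stand on the outsides of the tray's +y and -y walls
- corner_left (a point): The tray's inner floor corner on the -x, +y side (tray axes), at floor level
- corner_right (a point): The tray's inner floor corner on the -x, -y side (tray axes), at floor level
- cuff0_center (a point): Centre of a loose brass braid cuff, a short cylinder 22 mm across and 12 mm tall, 15 g, standing on end on the tray's floor. At the start all three lie in the far (+x) part of the tray. On the level floor they stay put; they slide on a floor tilted by more than about 15 degrees and gather in a corner at about 35 degrees
- cuff1_center (a point): Centre of a loose brass braid cuff, a short cylinder 22 mm across and 12 mm tall, 15 g, standing on end on the tray's floor. One of three alike
- cuff2_center (a point): Centre of a loose brass braid cuff, a short cylinder 22 mm across and 12 mm tall, 15 g, standing on end on the tray's floor. One of three alike
- trinket_center (a point): Centre of the round white ceramic trinket box with a small knob on its lid, 92 mm across, 56 mm tall; this point is 28 mm up. It stands beside the stand, to its left or right, and tells to which side the cuffs go
- canister_center (a point): Centre of the frosted glass canister with steel lid, 74 mm across, 84 mm tall; this point is 42 mm up. It stands on the other side of the stand. Bystander
- hair_clip: Red plastic hair clip, 85 x 35 x 45 mm, bystander; origin at its underside
- scraper: Steel tongue scraper, a flat U of 8 mm rod, 133 x 52 mm, bystander; origin at its underside
- perfume: Amber glass perfume bottle, 50 x 30 mm, 98 mm tall, bystander; origin at its underside
- rinse_cup: White ceramic cup, 72 mm across, 85 mm tall, bystander; origin at its underside
- comb: Black comb lying flat, 170 x 40 x 6 mm, bystander; origin at its underside
Things that resemble listed ones, but are neither listed nor needed, are in the scene too. What is shaped like the tray but red or turquoise is not meant. What is shaped like the part that bears trinket_center but green or purple is not meant.

How it is judged:
By the outcome, as a careful person would: the job done as asked, in the order asked, and still so for the second after the job is handed in, while the arm keeps its last pose, push and grip.
It also fails if it takes over 54 s, if anything falls off the work surface, if the arm or the gripper's body presses on something with over 40 N, if the wrist force passes 120 N, or if a joint passes its speed limit or range.

ROBOT

A 6-joint arm with a two-finger parallel gripper is mounted at the origin on the work surface. World frame = base frame: x ahead of the robot, y to its left, z up, the work surface at z = 0. Lengths are in m, angles in rad, forces in N, time in s.
With the tool pointing down it reaches from about 0.425 to 0.925 m from the base axis. Payload 12.5 kg.
Tool frame: the origin (TCP) lies at the very end of the fingers, on their centre line; the grasp point (between the pads) lies 19 mm behind it; z points along the fingers, y is the line along which they close (so a half turn about z gives the same grasp; the last joint's range is limited). The gripper opens to 85 mm and grips with 20 to 120 N. Pads are 22 mm wide; open, the fingers measure 114 mm over their backs; the gripper's body (76 mm by 85 mm) begins 54 mm behind the grasp point. The pads swing forward as they close: fully open they stand 13 mm farther back than shut.
Start: joints at [1.055, 0.491, 1.559, -0, 1.092, -0.106], TCP at [0.249, 0.573, 0.231] pointing down, gripper open.
Joint ranges: [-3.1, 3.1], [-0.84, 2.19], [0.05, 2.79], [-1.13, 4.28], [0.06, 2.93], [-2.69, 2.69]. Speed limits (rad/s): [2.22, 2.22, 2.79, 3.14, 3.14, 3.14].

INTERFACE

Orientations are given as a rotation vector (axis times angle).
In Python, from cell import robot, eyes gives the robot as it stands.
- The arm moves only by the shell command python3 -m handwheel 'ROWS'. ROWS is JSON, a list of rows, each a list of 7 numbers: the turn, a rotation vector about the world's x, y, z in rad, then the shift along the world's x, y, z in mm, then the opening, from -1 (shut) to 1 (fully open), so that 0 is half open. A call has 1 to 12 rows; each row shifts and turns the commanded pose from where the row before left it; what a row does not reach is not made up. A row lasts 1/8 s, in which the tool goes at most 62.5 mm and 10.7 degrees, less where a joint would pass 70% of its speed; a pose out of reach is approached as far as the arm can. A call is refused whole if a number of a shift passes 62.5 or a number of a turn 0.188, either way. A call with a gripper value outside its range is refused whole. The fingers move at their own pace and stop on an object; the grip force is fixed at half the most. Time passes only in rows, so rows that do not move let the fingers close. It gives the time, the measured TCP pose, the force, the opening and the grip force at its end, in the units of the state.
- robot.observe(): the state, without advancing time (a new reading comes with each control period).
- eyes.read_camera(name): name is "side" or "top" or "wrist"; returns the picture (420x560x3 uint8, blue, green, red); there is no depth.
- eyes.camera_model(name): a dict with "vfov" (degrees; the focal length in pixels is half the picture's height over the tangent of half this angle, whatever the lens; pixels are square), "cx", "cy" (the principal point, pixels), "R" (3x3) and "t" (3): a world point X has camera coordinates R X + t; the wrist camera has in their place "hand_eye" (4x4, takes a point from camera to tool coordinates, whose origin is the TCP and whose axes are the flange's). Camera axes: x right, y down, z forward; pixel columns grow to the right and rows downward; lengths in m; the calibration is good to about 2 mm. The wrist camera is an equidistant fisheye: a pixel r from the principal point sees the ray r / f radians off the axis. A picture is of the moment at which its call begins: read the wrist's pose just before it. camera_model takes no time and is no camera call.
- robot.job_done(): hands the job in; it is judged then, once.
The state is a dict: "t": time; "joint_positions": joint angles; "qd": joint speeds; "tau": joint torques, N m; "eef_pos": TCP position; "tcp_rot": TCP orientation; "ft_force": force on the tool from outside, world axes, zero at the start; "torque": the same for the moment, N m; "grip_width": finger opening in m; "finger_force": force on a finger pad.
Only numpy, scipy, OpenCV 4.12 (cv2) and the standard library are available. Lean on these libraries where they do the work, as an engineer would, in place of code of your own. Each camera call takes 0.05 s, during which the arm holds its last target. There are 200 camera calls.

## Working session

There is one attempt and no reset: what is moved stays moved. The work goes in short steps, Python scripts to look and compute and a shell command to move; the robot and the scene stay as the last step left them, time stands still between calls to the robot, and variables do not carry over. Pictures are saved under pics/ and viewed, at most 10 in all, crops included, and the job is handed in when it is done.

```bash
mkdir -p pics; ls; python3 - <<'E'
from cell import robot, eyes
import cv2, numpy as np
for n in ("top","side"):
    im=eyes.read_camera(n); cv2.imwrite(f"pics/{n}0.png",im)
    print(n,{k:np.round(v,3).tolist() for k,v in eyes.camera_model(n).items()})
print(eyes.camera_model("wrist"))
print(robot.observe())
E
```

```text
pics
top {'vfov': 45.927, 'cx': 283.743, 'cy': 203.96, 'R': [[-0.02, -1.0, 0.0], [-0.982, 0.019, -0.19], [0.19, -0.004, -0.982]], 't': [0.065, 0.566, 1.16]}
side {'vfov': 54.207, 'cx': 278.703, 'cy': 201.695, 'R': [[0.97, -0.242, -0.007], [-0.146, -0.562, -0.814], [0.193, 0.791, -0.58]], 't': [-0.513, 0.187, 0.992]}
{'vfov': 65.70646984690485, 'cx': 280.7602757677523, 'cy': 210.94912261130474, 'hand_eye': array([[ 6.35502048e-04, -9.59605156e-01, -2.81349499e-01,
         7.20745879e-02],
       [ 9.99999688e-01,  4.77851959e-04,  6.28942459e-04,
        -5.10126034e-04],
       [-4.69093017e-04, -2.81349811e-01,  9.59605160e-01,
        -1.43365370e-01],
       [ 0.00000000e+00,  0.00000000e+00,  0.00000000e+00,
         1.00000000e+00]])}
{'t': 0.1, 'joint_positions': array([ 1.05544105e+00,  4.91461543e-01,  1.55939225e+00,  3.96714876e-06,
        1.09172486e+00, -1.05641846e-01]), 'qd': array([-0.00015905, -0.00156772, -0.00049302,  0.00036001, -0.00080103,
        0.00074708]), 'tau': array([ 3.16470541e-03, -6.19445372e+01, -2.62028611e+01, -1.04009146e-04,
        2.98861407e-03, -7.30807619e-05]), 'eef_pos': array([0.24886599, 0.57308924, 0.23080834]), 'tcp_rot': array([-6.39025147e-01, -3.07560324e+00,  1.47292034e-03]), 'ft_force': array([-0.2396074 , -0.27061006, -0.27156937]), 'torque': array([ 0.00531829, -0.02612724, -0.00916956]), 'finger_force': 0.0, 'grip_width': 0.08567031874119804}
```

View pics/top0.png

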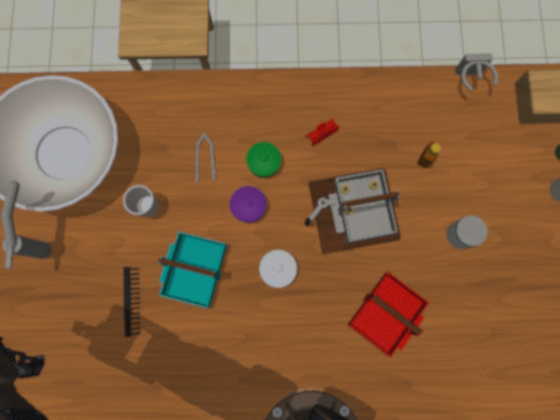

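View pics/side0.png

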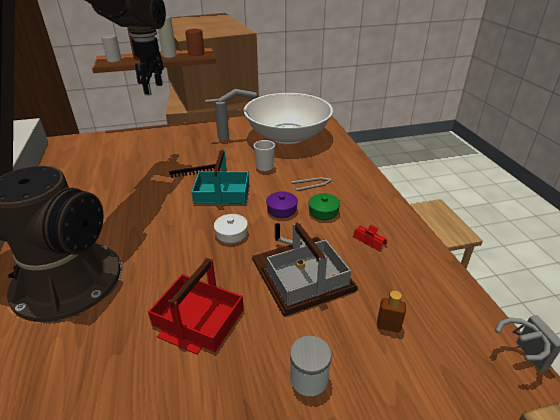

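Top view: candidates for the tray are turquoise (193,270), red (388,314) and steel (366,207), so I choose steel. Candidates for the trinket box are green (264,160), purple (248,204) and white (278,268), so I choose white. It lies on the left (+y), so the target is corner_left. The lever knob is at about (308,221) and the canister at (470,232). Next is a close crop to check.

```bash
python3 - <<'E'
import cv2, numpy as np
a=cv2.imread("pics/top0.png")[155:265,295:415]; b=cv2.imread("pics/side0.png")[210:320,240:370]
def grid(c,x0,y0,s=5):
    c=cv2.resize(c,None,fx=s,fy=s,interpolation=cv2.INTER_CUBIC)
    for x in range(0,c.shape[1],10*s):
        cv2.line(c,(x,0),(x,4),(0,255,255),1)
        cv2.putText(c,str(x0+x//s),(x,14),0,.35,(0,255,255),1)
    for y in range(0,c.shape[0],10*s):cv2.putText(c,str(y0+y//s),(0,y+4),0,.35,(0,255,255),1)
    return c
cv2.imwrite("pics/ct.png",grid(a,295,155));cv2.imwrite("pics/cs.png",grid(b,240,210))
E
```

```text
(no output)
```

View pics/ct.png

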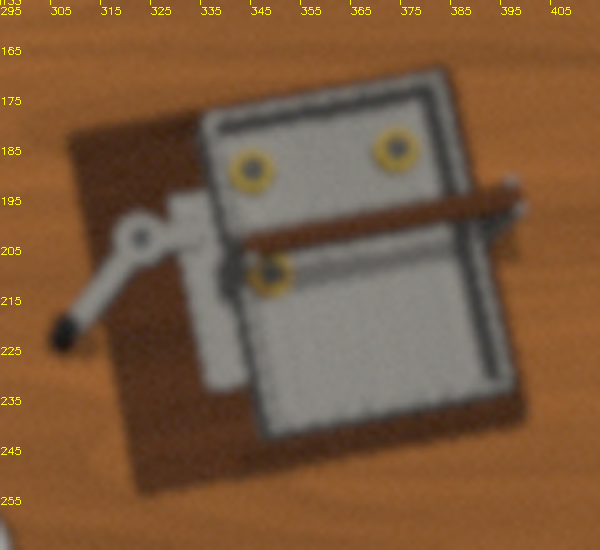

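View pics/cs.png

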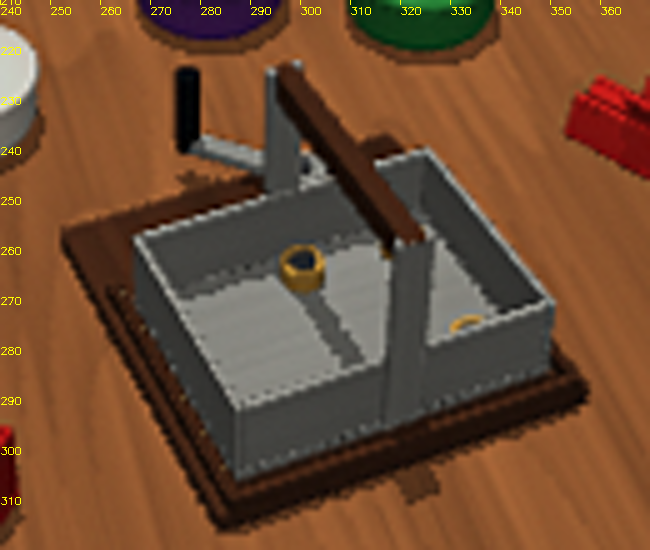

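The crops confirm the steel tray, with 3 cuffs in its far part. In the top view the knob is at (307.6,221), the pivot at (323,202.4), and the handle runs from (344,204) to (399,195). Now the geometry.

```bash
cat > h.py <<'E'
from cell import robot, eyes
import cv2, numpy as np
from scipy.spatial.transform import Rotation as Ro
np.set_printoptions(precision=4,suppress=True)
def ray(n,uv):
    m=eyes.camera_model(n); f=210/np.tan(np.radians(m["vfov"])/2)
    R=np.array(m["R"]);t=np.array(m["t"])
    return -R.T@t, R.T@np.array([(uv[0]-m["cx"])/f,(uv[1]-m["cy"])/f,1])
def onz(n,uv,z):
    c,d=ray(n,uv); return c+d*(z-c[2])/d[2]
def proj(n,X):
    m=eyes.camera_model(n); f=210/np.tan(np.radians(m["vfov"])/2)
    p=np.array(m["R"])@X+np.array(m["t"]); return np.array([m["cx"]+f*p[0]/p[2],m["cy"]+f*p[1]/p[2]])
E
python3 - <<'E'
from h import *
T=[(336,176.6),(384,168.4),(398,232.6),(347.6,242.6)]
S=[(325,240),(350.4,270.6),(288,291),(267,257.4)]
for n,P in (("top",T),("side",S)):
    q=np.array([onz(n,p,.057) for p in P]);print(n,q.mean(0),q[:,:2].tolist())
    for a,b in((0,1),(1,2),(3,2),(0,3)):
        d=q[b]-q[a];print(np.linalg.norm(d),np.degrees(np.arctan2(d[1],d[0])))
for n,P,z in (("top",[(344.4,204),(399,194.6)],.131),("side",[(297,224),(323,258)],.131),
  ("top",[(307.6,221)],.052),("side",[(277.4,232)],.052),("top",[(323,202.4)],.03),
  ("top",[(278,268)],.056),("top",[(472,230)],.084),("top",[(345.3,188.6),(374,184.8),(349,209.5)],.028)):
    q=np.array([onz(n,p,z) for p in P]);print(n,q.tolist(),q.mean(0))
E
```

```text
top [ 0.5607 -0.1478  0.057 ] [[0.6326775663220288, -0.07633490263797327], [0.6512807618163705, -0.19618928025458646], [0.49038209503965496, -0.22073031232485066], [0.4685132499583221, -0.0977866413424234]]
0.12128953259233216 -81.17723863012748
0.16275946431958507 -171.32781161604157
0.12487350647686106 -79.91389409987373
0.16555995850629815 -172.55520794842897
side [ 0.561  -0.1507  0.057 ] [[0.6270035823682512, -0.08130104307652342], [0.6476687774441906, -0.19568070609127708], [0.49492443360174887, -0.21944280394971838], [0.474203914820046, -0.10629079144925135]]
0.11623148282154555 -79.75873981790785
0.15458160262622525 -171.15750180708253
0.11503355089489652 -79.62290836352508
0.1548296674625838 -170.71174342345563
top [[0.5491707704454241, -0.08461704307639689, 0.131], [0.56874189337323, -0.21122723489223263, 0.131]] [ 0.559  -0.1479  0.131 ]
side [[0.5504441564147554, -0.09173574297954368, 0.131], [0.5714357506078022, -0.21455754918508618, 0.131]] [ 0.5609 -0.1531  0.131 ]
top [[0.5238189760569355, -0.0032117371261156102, 0.052000000000000046]] [ 0.5238 -0.0032  0.052 ]
side [[0.5217268457172219, -0.015902284043717074, 0.052000000000000046]] [ 0.5217 -0.0159  0.052 ]
top [[0.573610919132673, -0.04424223712290686, 0.030000000000000027]] [ 0.5736 -0.0442  0.03  ]
top [[0.4110580019319867, 0.07092347681386957, 0.05600000000000005]] [0.4111 0.0709 0.056 ]
top [[0.4896406459383914, -0.3898440559292242, 0.08400000000000007]] [ 0.4896 -0.3898  0.084 ]
top [[0.6083357445375049, -0.10183295036039611, 0.028000000000000025], [0.6167439033330039, -0.17468765759583724, 0.028000000000000025], [0.5546516344139102, -0.10876707148362069, 0.028000000000000025]] [ 0.5932 -0.1284  0.028 ]
```

```bash
python3 -m handwheel '[[0,0,-0.084,23,-48.5,0,0],[0,0,-0.084,23,-48.5,0,0],[0,0,-0.084,23,-48.5,0,0],[0,0,-0.084,23,-48.5,0,0],[0,0,-0.084,23,-48.5,0,0],[0,0,-0.084,23,-48.5,0,0],[0,0,-0.084,23,-48.5,0,0],[0,0,-0.084,23,-48.5,0,0],[0,0,-0.084,23,-48.5,0,0],[0,0,-0.084,23,-48.5,0,0],[0,0,-0.084,23,-48.5,0,0],[0,0,-0.084,23,-48.5,0,0]]'; python3 -m handwheel '[[0,0,0,0,0,0,0],[0,0,0,0,0,0,0]]'
python3 - <<'E'
from h import *
s=robot.observe();im=eyes.read_camera("wrist");cv2.imwrite("pics/w1.png",im)
R=Ro.from_rotvec(s["tcp_rot"]).as_matrix();print(s["eef_pos"],R,s["joint_positions"])
np.savez("w1.npz",p=s["eef_pos"],R=R)
E
```

```text
t: 1.6
eef_pos: [0.5254, -0.0105, 0.2312]
tcp_rot: [-2.049, -2.382, -0.0]
ft_force: [1.1, -0.0, 0.8]
grip_width: 0.0427
finger_force: 0.0
t: 1.85
eef_pos: [0.5246, -0.0086, 0.231]
tcp_rot: [-2.045, -2.384, 0.001]
ft_force: [0.4, -0.0, 0.2]
grip_width: 0.0427
finger_force: 0.0
[ 0.5246 -0.0086  0.231 ] [[-0.1524  0.9883 -0.001 ]
 [ 0.9883  0.1524  0.0003]
 [ 0.0004 -0.0009 -1.    ]] [-0.1423  0.3496  1.8029  0.0002  0.9901 -0.2954]
```

View pics/w1.png

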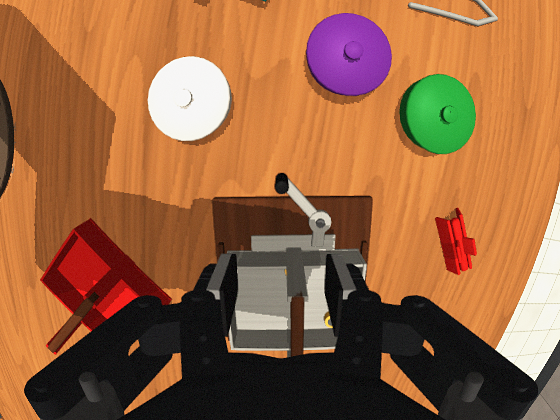

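The wrist view shows the knob's top at about (282,180) and its base at (283,190). The lever pivot is at (320,222) and the handle bar is around column 297, row 300 and below.

```bash
cat >> h.py <<'E'
def wz(uv,z,p,R):
    m=eyes.camera_model("wrist");f=210/np.tan(np.radians(m["vfov"])/2);H=np.array(m["hand_eye"])
    d=np.array([uv[0]-m["cx"],uv[1]-m["cy"]]);r=np.hypot(*d);th=r/f
    v=np.r_[d/r*np.sin(th),np.cos(th)]
    c=p+R@H[:3,3];v=R@H[:3,:3]@v
    return c+v*(z-c[2])/v[2]
E
python3 - <<'E'
from h import *
k=np.load("w1.npz");p,R=k["p"],k["R"]
for n,uv,z in(("knobtop",(281.5,179),.068),("knobmid",(282,184),.052),("pivot",(320,222),.03),("bar+y end top",(297.5,297),.131),
 ("stand c",(215,198),.012),("stand c2",(371,196),.012),("trinket",(189,98),.056)):print(n,wz(uv,z,p,R))
E
```

```text
knobtop [0.5224 0.0049 0.068 ]
knobmid [ 0.5241 -0.0031  0.052 ]
pivot [ 0.5736 -0.0437  0.03  ]
bar+y end top [ 0.5501 -0.0832  0.131 ]
stand c [ 0.4509 -0.0392  0.012 ]
stand c2 [ 0.631  -0.0086  0.012 ]
trinket [0.4198 0.0707 0.056 ]
```

```bash
python3 -m handwheel '[[0,0,0,-1.5,5.5,-47,0],[0,0,0,0,0,-50,0],[0,0,0,0,0,-50,0],[0,0,0,0,0,-30,0],[0,0,0,0,0,-20,0],[0,0,0,0,0,0,-0.2],[0,0,0,0,0,0,-0.4],[0,0,0,0,0,0,-0.4]]'
```

```text
t: 2.9
eef_pos: [0.5239, -0.003, 0.0354]
tcp_rot: [2.044, 2.384, 0.002]
ft_force: [0.0, -0.1, -0.2]
grip_width: 0.0257
finger_force: 0.0
```

```bash
python3 -m handwheel '[[0,0,0,6,1,0,-0.4],[0,0,0,8,8,0,-0.4],[0,0,0,9,6.6,0,-0.4],[0,0,0,10,5,0,-0.4],[0,0,0,11,3,0,-0.4],[0,0,0,11.3,1,0,-0.4],[0,0,0,11.3,-1,0,-0.4],[0,0,0,11,-2.7,0,-0.4],[0,0,0,10,-4.6,0,-0.4],[0,0,0,0,0,0,-0.4]]';python3 - <<'E'
from h import *
s=robot.observe();im=eyes.read_camera("wrist");cv2.imwrite("pics/w2.png",im)
cv2.imwrite("pics/t2.png",cv2.resize(eyes.read_camera("top")[155:265,285:415],None,fx=5,fy=5))
E
```

```text
t: 4.15
eef_pos: [0.6119, 0.0124, 0.0343]
tcp_rot: [2.045, 2.383, 0.001]
ft_force: [0.4, 0.2, -0.5]
grip_width: 0.0256
finger_force: 0.0
```

View pics/w2.png

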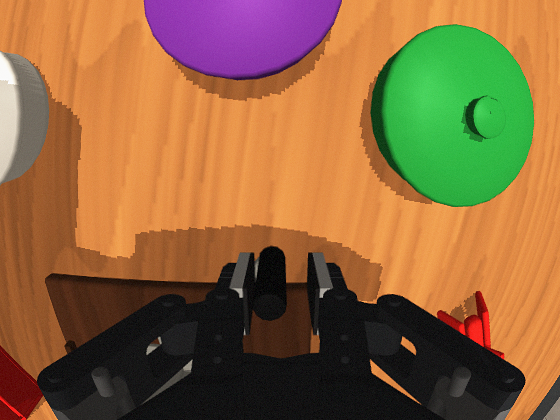

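The knob at (270,285) is caged between the fingers and has moved along. I'll push on to the stop.

```bash
python3 -m handwheel '[[0,0,0,5,-3,0,-0.4],[0,0,0,4,-3,0,-0.4],[0,0,0,0,0,0,-0.4]]'; python3 -m handwheel '[[0,0,0,2,-1.5,0,-0.4],[0,0,0,0,0,0,-0.4]]'; python3 -m handwheel '[[0,0,0,2,-1.5,0,-0.4],[0,0,0,0,0,0,-0.4]]'; python3 -m handwheel '[[0,0,0,2,-2,0,-0.4],[0,0,0,0,0,0,-0.4]]'
```

```text
t: 4.62
eef_pos: [0.6184, 0.0073, 0.0339]
tcp_rot: [-2.043, -2.382, 0.004]
ft_force: [-9.0, 1.2, 3.7]
grip_width: 0.0255
finger_force: 4.1
t: 4.88
eef_pos: [0.6187, 0.0063, 0.0336]
tcp_rot: [-2.04, -2.379, 0.007]
ft_force: [-15.5, 4.8, 5.3]
grip_width: 0.0258
finger_force: 7.4
t: 5.12
eef_pos: [0.619, 0.0053, 0.0332]
tcp_rot: [-2.038, -2.377, 0.011]
ft_force: [-22.4, 7.2, 7.7]
grip_width: 0.0258
finger_force: 10.7
t: 5.38
eef_pos: [0.6193, 0.0038, 0.0327]
tcp_rot: [-2.035, -2.374, 0.014]
ft_force: [-30.2, 9.6, 8.6]
grip_width: 0.0256
finger_force: 13.8
```

```bash
python3 -m handwheel '[[0,0,0,-6,2,0,-0.4],[0,0,0,-6,2,0,-0.2],[0,0,0,0,0,0,0.1],[0,0,0,0,0,0,0.1],[0,0,0,0,0,20,0.1],[0,0,0,0,0,40,0.1],[0,0,0,0,0,60,0.1],[0,0,0,0,0,60,0.1],[0,0,0,0,0,0,0.1]]';python3 - <<'E'
from h import *
s=robot.observe();im=eyes.read_camera("wrist");cv2.imwrite("pics/w3.png",im)
R=Ro.from_rotvec(s["tcp_rot"]).as_matrix();print(s["eef_pos"],R)
np.savez("w3.npz",p=s["eef_pos"],R=R)
E
```

```text
t: 6.5
eef_pos: [0.616, 0.0058, 0.2193]
tcp_rot: [2.04, 2.379, 0.008]
ft_force: [-0.2, -0.4, -1.6]
grip_width: 0.0469
finger_force: 0.0
[0.616  0.0058 0.2193] [[-0.1524  0.9883  0.0089]
 [ 0.9883  0.1524 -0.0009]
 [-0.0022  0.0087 -1.    ]]
```

View pics/w3.png

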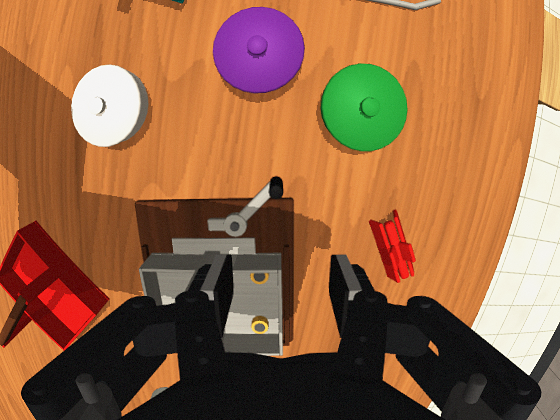

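The lever is open: knob at (276,187), nose turned parallel to the flange and clear of it. Now the handle.

```bash
python3 -m handwheel '[[0,0,0,-14,-39,0,0.1],[0,0,0,-14,-39,0,0.1],[0,0,0,-14,-39,0,0.1],[0,0,0,-14,-38,0,0.1],[0,0,0,0,0,-40,0.1],[0,0,0,0,0,-40,0.1],[0,0,0,0,0,-20,0.1],[0,0,0,0,0,-14,0.1],[0,0,0,0,0,0,0.1]]'; python3 -m handwheel '[[0,0,0,0,0,0,-0.4],[0,0,0,0,0,0,-0.7],[0,0,0,0,0,0,-1],[0,0,0,0,0,0,-1],[0,0,0,0,0,0,-1],[0,0,0,0,0,0,-1]]'
```

```text
t: 7.68
eef_pos: [0.5577, -0.1488, 0.0991]
tcp_rot: [-2.044, -2.383, 0.001]
ft_force: [-0.8, -0.5, 0.0]
grip_width: 0.0471
finger_force: 0.0
t: 8.43
eef_pos: [0.5586, -0.1491, 0.1013]
tcp_rot: [2.044, 2.383, 0.001]
ft_force: [-0.2, 0.2, 6.8]
grip_width: 0.0112
finger_force: 59.5
```

```bash
python3 -m handwheel '[[0,0,0,0,0,3,-1],[0,0,0,0,0,6,-1],[0,0,0,0,0,8,-1],[0,0,0,0,0,8,-1],[0,0,0,0,0,0,-1]]'; python3 -m handwheel '[[0,0,0,0,0,15,-1],[0,0,0,0,0,25,-1],[0,0,0,0,0,30,-1],[0,0,0,0,0,30,-1],[0,0,0,0,0,30,-1],[0,0,0,0,0,30,-1],[0,0,0,0,0,30,-1],[0,0,0,0,0,30,-1],[0,0,0,0,0,20,-1],[0,0,0,0,0,10,-1],[0,0,0,0,0,0,-1]]'
```

```text
t: 9.05
eef_pos: [0.5583, -0.149, 0.1261]
tcp_rot: [2.044, 2.384, 0.001]
ft_force: [1.2, -1.0, -4.2]
grip_width: 0.0111
finger_force: 58.5
t: 10.42
eef_pos: [0.558, -0.1489, 0.3757]
tcp_rot: [2.045, 2.384, 0.0]
ft_force: [0.3, 0.2, -4.7]
grip_width: 0.011
finger_force: 58.8
```

```bash
python3 -m handwheel '[[-0.02,-0.028,0,0,0,0,-1],[-0.032,-0.0445,0,0,0,0,-1],[-0.032,-0.0445,0,0,0,0,-1],[-0.032,-0.0445,0,0,0,0,-1],[-0.032,-0.0445,0,0,0,0,-1],[-0.032,-0.0445,0,0,0,0,-1],[-0.032,-0.0445,0,0,0,0,-1],[-0.032,-0.0445,0,0,0,0,-1],[-0.032,-0.0445,0,0,0,0,-1],[-0.032,-0.0445,0,0,0,0,-1],[-0.032,-0.0445,0,0,0,0,-1],[-0.032,-0.0445,0,0,0,0,-1]]'; python3 -m handwheel '[[-0.02,-0.028,0,0,0,0,-1],[0,0,0,0,0,0,-1],[0,0,0,0,0,0,-1],[0,0,0,0,0,0,-1],[0,0,0,0,0,0,-1],[0,0,0,0,0,0,-1],[0,0,0,0,0,0,-1],[0,0,0,0,0,0,-1]]';python3 - <<'E'
from h import *
s=robot.observe();R=Ro.from_rotvec(s["tcp_rot"]).as_matrix();print(R)
X=s["eef_pos"]+R@[0,0,.03]; out=[]
np.savez("p4.npz",p=s["eef_pos"],R=R)
c=[proj(n,X) for n in("top","side")]; print(c)
for n,q in zip(("top","side"),c):
    im=eyes.read_camera(n);cv2.imwrite(f"pics/{n}4.png",im)
    x,y=np.clip(q-[65,70],0,[430,280]).astype(int);print(n,x,y)
    out.append(cv2.resize(im[y:y+140,x:x+130],None,fx=3,fy=3,interpolation=cv2.INTER_CUBIC))
cv2.imwrite("pics/c4.png",np.hstack(out))
E
```

```text
t: 11.92
eef_pos: [0.5574, -0.1487, 0.3739]
tcp_rot: [1.632, 1.903, 0.07]
ft_force: [-0.3, 0.2, -3.5]
grip_width: 0.0111
finger_force: 58.9
t: 12.92
eef_pos: [0.5581, -0.1489, 0.3754]
tcp_rot: [1.609, 1.876, 0.074]
ft_force: [-0.3, -0.4, -4.5]
grip_width: 0.0114
finger_force: 58.9
[[-0.0288  0.8624  0.5055]
 [ 0.8995  0.2429 -0.3632]
 [-0.436   0.4442 -0.7827]]
[array([398.3885, 168.0372]), array([320.9231, 152.118 ])]
top 333 98
side 255 82
```

View pics/c4.png

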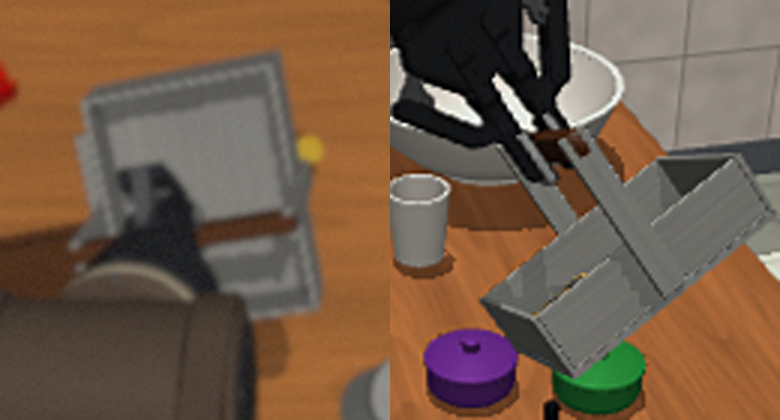

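```bash
python3 - <<'E'
from h import *
k=np.load("p4.npz");p,R=k["p"],k["R"]
im=cv2.imread("pics/side4.png"); S=5; x0,y0=270,120; c=cv2.resize(im[y0:y0+100,x0:x0+130],None,fx=S,fy=S,interpolation=cv2.INTER_CUBIC)
def box(a,b,z,col):
    P=[proj("side",p+R@[sx*b,sy*a,z]) for sx,sy in((1,-1),(-1,-1),(-1,1),(1,1))]
    cv2.polylines(c,[((np.array(P)-[x0,y0])*S).astype(np.int32)],True,col,1);return P
print(box(.076,.056,.0853,(0,255,0))[0]); box(.08,.06,.0443,(0,0,255))
w=eyes.read_camera("wrist")
w=cv2.resize(w,(800*9//16,600*9//16))
c=cv2.resize(c,(350,270));v=np.zeros((338,800,3),np.uint8);v[:,:450]=w[:338,:450];v[:270,450:]=c
cv2.imwrite("pics/m5.png",v);print(w.shape)
E
```

```text
[298.0473 195.9825]Traceback (most recent call last):
  File "<stdin>", line 10, in <module>
ValueError: could not broadcast input array from shape (337,450,3) into shape (338,450,3)
```

```bash
python3 - <<'E'
from h import *
k=np.load("p4.npz");p,R=k["p"],k["R"]
im=cv2.imread("pics/side4.png"); S=4; x0,y0=275,120; c=cv2.resize(im[y0:y0+100,x0:x0+90],None,fx=S,fy=S,interpolation=cv2.INTER_CUBIC)
def box(a,b,z,col):
    P=[proj("side",p+R@[sx*b,sy*a,z]) for sx,sy in((1,-1),(-1,-1),(-1,1),(1,1))]
    cv2.polylines(c,[((np.array(P)-[x0,y0])*S).astype(np.int32)],True,col,1)
box(.076,.056,.0853,(0,255,0)); box(.08,.06,.0443,(0,0,255))
w=cv2.resize(eyes.read_camera("wrist")[120:420,80:480],None,fx=1.1,fy=1.33)
v=np.zeros((400,800,3),np.uint8);v[:399,:440]=w;v[:,440:]=c
cv2.imwrite("pics/m5.png",v)
E
```

```text
(no output)
```

View pics/m5.png

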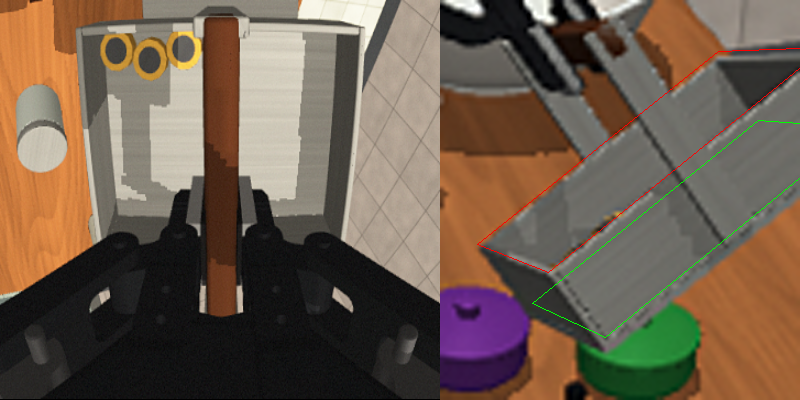

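The tray sits rigid in the grip (red rim overlay matches). The three cuffs are in a zigzag row along the +y wall from the wanted corner, at (117,52), (150,60) and (184,50). To bunch them tighter I'll lean briefly more towards −x and then return.

```bash
cat >> h.py <<'E'
def cuffs():
    s=robot.observe();R=Ro.from_rotvec(s["tcp_rot"]).as_matrix();p=s["eef_pos"]
    im=eyes.read_camera("wrist");h=cv2.cvtColor(im,cv2.COLOR_BGR2HSV)
    m=cv2.inRange(h,(18,120,90),(32,255,255));m[:, :150]=0;m[:,400:]=0;m[300:]=0
    n,l,st,c=cv2.connectedComponentsWithStats(cv2.morphologyEx(m,cv2.MORPH_CLOSE,np.ones((3,3))))
    for i in range(1,n):
        if st[i,4]>25:
            q=wz(c[i],.0753,np.zeros(3),np.eye(3))  # tool frame, cuff mid/top plane
            print("px",c[i],"area",st[i,4],"box",st[i,2:4],"from corner x,y mm",1e3*(q[1]+.076),1e3*(.056-q[0]))
    print("tilt x,y deg",np.degrees(np.arcsin([R[2,1],-R[2,0]])),p); return im
E
python3 -c "from h import *;cuffs()"
python3 -m handwheel '[[0.056,-0.025,0,0,0,0,-1],[0.056,-0.025,0,0,0,0,-1],[0.056,-0.025,0,0,0,0,-1],[0.056,-0.025,0,0,0,0,-1],[0.056,-0.025,0,0,0,0,-1],[0.056,-0.025,0,0,0,0,-1],[0,0,0,0,0,0,-1],[0,0,0,0,0,0,-1],[0,0,0,0,0,0,-1],[0,0,0,0,0,0,-1],[0,0,0,0,0,0,-1],[0,0,0,0,0,0,-1]]'
python3 -c "from h import *;cuffs()"
```

```text
px [216.5274 159.6832] area 1348 box [92 37] from corner x,y mm 31.85855921306418 12.427490935180522
tilt x,y deg [26.3746 25.8459] [ 0.5581 -0.1489  0.3753]
t: 14.68
eef_pos: [0.5581, -0.1489, 0.3753]
tcp_rot: [1.767, 1.817, 0.52]
ft_force: [-0.3, 0.2, -3.9]
grip_width: 0.011
finger_force: 58.9
px [216.3658 160.0823] area 1386 box [92 37] from corner x,y mm 31.87077919420929 12.528948874199385
tilt x,y deg [38.3637  6.641 ] [ 0.5581 -0.1489  0.3753]
```

```bash
python3 -m handwheel '[[0.06,0.01,0,0,0,0,-1],[0.06,0.01,0,0,0,0,-1],[0.06,0.01,0,0,0,0,-1],[0,0,0,0,0,0,-1],[0,0,0,0,0,0,-1]]'
python3 -c "from h import *;cuffs()"
```

```text
t: 15.35
eef_pos: [0.558, -0.149, 0.3753]
tcp_rot: [1.901, 1.839, 0.678]
ft_force: [-0.4, -0.9, -4.0]
grip_width: 0.0111
finger_force: 58.9
px [326.8982  17.7198] area 678 box [22 38] from corner x,y mm 106.83380850607871 -86.23124480168882
px [205.0963 167.0287] area 1464 box [68 56] from corner x,y mm 23.65732516338489 17.085200353191812
tilt x,y deg [36.7482 -3.5751] [ 0.558  -0.149   0.3753]
```

It now forms a cluster. Back to the diagonal tilt.

```bash
python3 -m handwheel '[[-0.06,-0.01,0,0,0,0,-1],[-0.06,-0.01,0,0,0,0,-1],[-0.06,-0.01,0,0,0,0,-1],[-0.056,0.025,0,0,0,0,-1],[-0.056,0.025,0,0,0,0,-1],[-0.056,0.025,0,0,0,0,-1],[-0.056,0.025,0,0,0,0,-1],[-0.056,0.025,0,0,0,0,-1],[-0.056,0.025,0,0,0,0,-1],[0,0,0,0,0,0,-1],[0,0,0,0,0,0,-1],[0,0,0,0,0,0,-1]]'
python3 -m handwheel '[[0,0,0,0,0,0,-1],[0,0,0,0,0,0,-1],[0,0,0,0,0,0,-1],[0,0,0,0,0,0,-1]]'
python3 - <<'E'
from h import *
w=cuffs();c=eyes.read_camera("top")[150:300,270:420]
v=np.zeros((360,800,3),np.uint8);v[:,:440]=cv2.resize(w[120:420,80:480],(440,360));v[:,440:]=cv2.resize(c,(360,360))
cv2.imwrite("pics/m6.png",v);s=robot.observe();print(s["eef_pos"],s["qd"],s["t"])
E
```

```text
t: 16.9
eef_pos: [0.558, -0.1491, 0.3754]
tcp_rot: [1.609, 1.875, 0.075]
ft_force: [0.9, 0.3, -4.4]
grip_width: 0.0113
finger_force: 58.9
t: 17.4
eef_pos: [0.5581, -0.1489, 0.3753]
tcp_rot: [1.609, 1.876, 0.074]
ft_force: [1.6, 0.1, -3.8]
grip_width: 0.0114
finger_force: 58.9
px [198.5018 167.8147] area 1403 box [64 60] from corner x,y mm 18.797087860704192 17.82133588132126
tilt x,y deg [26.3758 25.8441] [ 0.5581 -0.1489  0.3753]
[ 0.5581 -0.1489  0.3753] [-0.0003  0.0007 -0.0011 -0.0005 -0.0008  0.0016] 17.5
```

View pics/m6.png

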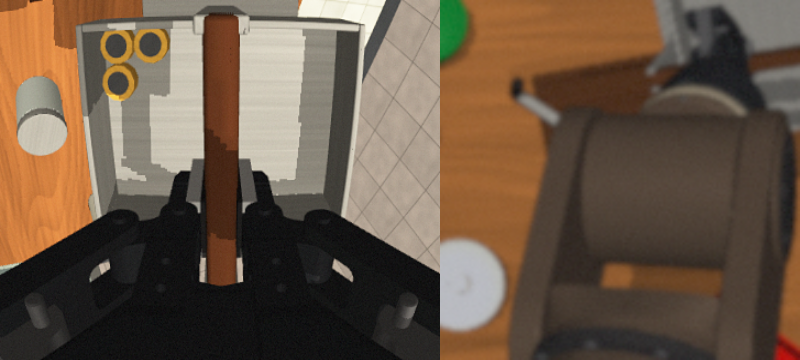

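The cuffs are bunched in the corner as a triangle at (117,46), (151,44) and (119,83). The knob appears at top-view pixel (301,187), so I'll check that against the open position.

```bash
python3 - <<'E'
from h import *
print(proj("top",np.array([.6146,.0066,.06])), onz("top",(301.5,187),.06))
E
```

```text
[302.7039 184.0815] [0.6073 0.0098 0.06  ]
```

```bash
python3 - <<'E'
from h import *
k=np.load("w3.npz");a=wz((275.5,187),.055,k["p"],k["R"]);pv=wz((235,226),.03,k["p"],k["R"]);print("after release",a,pv,np.degrees(np.arctan2(*(a-pv)[1::-1])))
def knob(im):
    g=cv2.cvtColor(im,cv2.COLOR_BGR2GRAY)[172:230,294:316];m=(g<45).astype(np.uint8)
    n,l,s,c=cv2.connectedComponentsWithStats(m)
    return [(c[i]+[294,172],s[i,4]) for i in range(1,n) if 8<s[i,4]<80]
for im in (cv2.imread("pics/top0.png"),eyes.read_camera("top")):
    for c,ar in knob(im):
        q=onz("top",c,.055);d=q-[.5736,-.0441,.055];print(c,ar,q,np.hypot(*d[:2]),np.degrees(np.arctan2(d[1],d[0])))
E
```

```text
after release [0.6114 0.01   0.055 ] [ 0.5748 -0.0447  0.03  ] 56.250466438154994
[307.5263 221.8421] 19 [ 0.5213 -0.0028  0.055 ] 0.06664733671414295 141.72570648048085
[301.4667 186.3333] 15 [0.6101 0.0096 0.055 ] 0.06493602177826731 55.76290147603212
```

```bash
python3 -c "
from cell import robot
print(robot.job_done())"
```

```text
the job is handed in; nothing more can be done
None
```

I handed the job in at about 17.6 s of the 54 s: the lever is at its open stop, and the tray is held up still at about 37° with the near corner on the trinket box's side lowest and all three cuffs bunched there. I measured the lever's swing as about 86–87° from the images, within reading error of the 90° stop, and it held firm there against a 30 N push.

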